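# Square up the stock tray: carton to the corner, tin against it, lid home

### The arm

A 6-joint arm with a two-finger parallel gripper is mounted at the origin on the work surface. World frame = base frame: x ahead of the robot, y to its left, z up, the work surface at z = 0. Lengths are in m, angles in rad, forces in N, time in s.
With the tool pointing down it reaches from about 0.275 to 0.825 m from the base axis. Payload 4.9 kg.
Tool frame: the origin (TCP) lies midway between the tips of the shut fingers; the grasp point (between the pads) lies 19 mm behind it (grip_point_offset is the distance from the TCP to the grasp point, in m); z points along the fingers, y is the line along which they close (so a half turn about z gives the same grasp; the last joint's range is limited). The gripper opens to 85 mm and grips with 20 to 120 N. Pads are 22 mm wide; open, the fingers measure 114 mm over their backs; the gripper's body (76 mm by 85 mm) begins 54 mm behind the grasp point. The pads swing forward as they close: fully open they stand 13 mm farther back than shut.
Start: joints at [1.008, 0.326, -0.193, 1.052, 0, 1.437], TCP at [0.229, 0.5, 0.231] pointing down, gripper open.
Joint ranges: [-2.65, 2.65], [-0.97, 1.79], [-1.3, 1.35], [-1.93, 2.1], [-1.47, 1.37], [-3.14, 3.14]. Speed limits (rad/s): [2.57, 2.57, 3.14, 3.14, 3.14, 3.14].

### API

Orientations are given as a rotation vector (axis times angle).
In Python, from cell import * gives the robot as it stands. Calls block until the motion is done:
- movep(position, orientation): joint-space move of the TCP to a pose.
- move_l(position, velocity=0.15, rot=None, until_force=None): straight line of the TCP; rot=None keeps the orientation; velocity is the mean speed in m/s. With until_force (N) it stops when the force on the tool has changed by that much, and returns True; else False.
- set_joints(angles): joint-space move.
- let_go() and grab(newtons=None): open the fingers fully, or close them until they stop; newtons is the grip in N (None keeps the last).
- sleep(seconds).
- ik(position, orientation): joint angles nearest the present ones, or None.
- get_state(): the state.
- grab_frame(name): name is "scene" or "top" or "wrist"; returns a dict with "img" (400x640x3 uint8, red, green, blue), "fx", "fy", "cx", "cy" (pixels), "cam_to_world" (4x4, takes a point from camera to world coordinates); the wrist camera has in their place "T_tool_cam" (4x4, takes a point from camera to tool coordinates, whose origin is the TCP and whose axes are the flange's). Camera axes: x right, y down, z forward; pixel columns grow to the right and rows downward; lengths in m; the calibration is good to about 2 mm. A picture is of the moment at which its call begins: read the wrist's pose just before it. There is no depth.
A pose or a line that the arm cannot do raises MotionError and nothing moves.
- sign_off(): hands the job in; it is judged then, once.
Trained networks look in the newest picture that a camera, given by its name, has taken for a name from the list of things; names that differ only in an ending like _2 or _b are one class to them, and where a whole thing is asked for, a point or a joint stands for the part that bears it (a point fixed in the world has none). Each returns a list of dicts, best first, with "score" (0 to 1); they miss things now and then, are a little off and sometimes report something else, mostly with a low value. They report only what shows in the picture. A call takes as long as a camera call.
- spot_in(camera, name): "centre" ([column, row] in pixels, amid what is visible of it).
- silhouettes(camera, name): "mask" (400x640 bool, what is visible of it) and "centre" ([column, row] in pixels, amid what is visible of it).
- tip_of(camera, name): "centre" ([column, row] in pixels: a listed point, or the origin of a listed thing).
The state is a dict: "clock": time; "q": joint angles; "joint_velocities": joint speeds; "tau": joint torques, N m; "position": TCP position; "eef_rot": TCP orientation; "contact_force": force on the tool from outside, world axes, zero at the start; "wrist_torque": the same for the moment, N m; "finger_gap": opening from 0.0 (shut) to 1.0 (fully open); "grasp_force": force on a finger pad.
Only numpy, scipy, OpenCV 4.12 (cv2) and the standard library are available. Lean on these libraries where they do the work, as an engineer would, in place of code of your own. Each camera call takes 0.05 s, during which the arm holds its last target. There are 200 camera calls.

### The job

Square up the wooden stock tray so that it can go back on its shelf: first push the cardboard carton fully home into the tray's far left corner (as seen from the robot), its long side flat along the far wall, and then push the round tin up against both the far wall and the carton, leaving no gaps. The tin's lid has been left standing proud: press it fully home as well, and leave all the other things where they are.

Things in the scene. Friction and masses are not known exactly. Their poses are not given: they have to be found in the camera images.
- tray: open wooden stock tray on the bench; it does not move. Outside 249 (its x) x 474 (its y) x 52 mm high, walls 12 mm thick, floor 10 mm thick; inside 225 x 450 mm. Origin: centre of its underside, on the bench. Its +x points away from the robot to its far wall, its +y to its left wall; it may be turned by up to 0.2 rad
- corner (a point): the reference corner: the point on the tray's inner floor where the far wall and the left wall meet; in the tray's frame at (112.5, 225, 10) mm; same axes as the tray (the inside lies towards -x, -y)
- carton: closed plain cardboard carton lying in the left half of the tray, 90 (its x) x 125 (its y) x 50 mm high, 0.5 to 0.85 kg; too wide for a grasp. Origin: centre of its underside. It starts turned by up to 0.25 rad from the tray's axes, 20 mm or more clear of the walls; when packed its long side (its y) lies along the far wall
- tin: round grey steel lever-lid tin standing in the tray to the right of the carton, diameter 88 mm, 50 mm high to its rim, 0.35 to 0.65 kg; too wide to grasp. Origin: centre of its underside, z up its axis
- lid (a joint): how far the tin's push-in lid stands proud of home, in m: 0 = fully home (its flange rests on the tin's rim), 0.008 = as far out as it goes. It is a stiff friction fit: it stays where it is left and takes about 8 N straight down to move
- lid_top (a point): centre of the lid's flat upper face, on the tin's axis. The lid is a disc of 74 mm diameter, 3 mm thick; its upper face is 53 mm above the tin's underside when home, up to 61 mm when proud
- bearing: bystander: ball bearing, diameter 52 x 15 mm, lying in the tray's near right corner. Origin: centre of its underside
- socket: bystander: wrench socket, diameter 28 x 40 mm, standing in the tray by the middle of its near wall. Origin: centre of its underside
- spanner: bystander: open-ended spanner about 200 mm long, lying on the bench to the right of the tray
- hub: bystander: dark steel wheel hub, diameter 90 x 45 mm, on the bench to the right of the tray
- jar: bystander: glass jar with steel cap, diameter 68 x 95 mm, on the bench to the left of the tray
- spray_can: bystander: spray can, diameter 58 x 150 mm, on the bench to the left of the tray
- oak_block: bystander: wooden block 60 x 110 x 45 mm, on the bench to the left of the tray

How it is judged:
On the way, in this order (a step that is already met when the one before it is completed fails the run):
1. the carton is home in the far left corner, square to the walls (x of carton in the frame of corner above -0.049 m and y of carton in the frame of corner above -0.0665 m and angle between the x axis of carton and the x axis of tray, either way round below 0.05 rad), for 0.2 s.
2. the tin stands against the far wall and the carton (x of tin in the frame of corner above -0.048 m and y of tin in the frame of carton above -0.1105 m), for 0.2 s.
At the end, for the whole second after the job is handed in: Carton flat on the tray floor, within 4 mm of the far and left walls, long side along the far wall, square within 0.05 rad; tin upright on the floor, within 4 mm of the far wall and of the carton; lid within 1.5 mm of home; both at rest; no bystander moved over 25 mm (all of step 1 and all of step 2 and z of each of carton, tin in the frame of corner below 0.004 m and angle between each of carton, tin's own z axis and vertical below 0.05 rad and value of joint lid below 0.0015 m and linear speed of each of carton, tin below 0.01 m/s); the robot touches nothing.
It fails at once if a bystander (bearing, socket, spanner, hub, jar, spray can, wooden block) is moved more than 25 mm (distance of any of bearing, socket, spanner, hub, jar, spray_can, oak_block from where it was at the start of the episode above 0.025 m).
It also fails if it takes over 56 s, if anything falls off the work surface, if the arm or the gripper's body presses on something with over 40 N, if the wrist force passes 120 N, or if a joint passes its speed limit or range.

## Working session

There is one attempt and no reset: what is moved stays moved. The work goes in short steps, each a Python script; the robot and the scene stay as the last script left them, time stands still between calls to the robot, and variables do not carry over. Pictures are saved under pics/ and viewed, at most 10 in all, crops included, and the job is handed in when it is done.

```bash
mkdir -p pics; ls; python3 - <<'E'
from cell import *
import cv2,numpy as np
for c in("top","scene"):
    f=grab_frame(c); cv2.imwrite(f"pics/{c}0.png",f["img"][:,:,::-1])
    print(c,f["fx"],f["cx"],f["cy"],np.round(f["cam_to_world"],4).tolist())
    for n in("tray","carton","tin","lid_top","corner","bearing","socket"):
        print(n,[(round(d["score"],2),np.round(d["centre"],1).tolist()) for d in tip_of(c,n)[:2]])
print(get_state())
E
```

```text
pics
top 483.92362800802476 318.18705106899273 198.1612190637406 [[0.0037, -0.9801, 0.1985, 0.3033], [-1.0, -0.0039, -0.0005, 0.0313], [0.0013, -0.1985, -0.9801, 1.4816], [0.0, 0.0, 0.0, 1.0]]
tray [(0.62, [309.4, 219.5])]
carton [(0.61, [269.5, 209.1]), (0.59, [233.8, 187.1])]
tin [(0.96, [335.7, 210.7])]
lid_top [(0.79, [332.2, 207.9])]
corner [(0.69, [232.7, 186.8])]
bearing [(0.8, [372.1, 241.6])]
socket [(0.52, [297.0, 250.5]), (0.44, [457.9, 179.8])]
scene 430.66577850880725 314.61936356250584 195.0463781578205 [[0.5839, 0.6854, -0.435, 1.0398], [0.8117, -0.5016, 0.2993, -0.3194], [-0.013, -0.5278, -0.8492, 0.9667], [0.0, 0.0, 0.0, 1.0]]
tray [(0.74, [328.4, 181.6]), (0.68, [160.2, 280.9])]
carton [(0.84, [360.2, 165.3]), (0.56, [312.0, 203.1])]
tin [(0.9, [309.6, 204.8])]
lid_top [(0.61, [309.1, 191.4])]
corner [(0.89, [412.3, 160.5]), (0.67, [460.3, 155.7])]
bearing [(0.89, [249.7, 202.2])]
socket [(0.41, [311.6, 154.2]), (0.27, [434.0, 131.1])]
{'clock': 0.8, 'q': array([ 1.00776973e+00,  3.26178437e-01, -1.92555923e-01,  1.05200810e+00,
       -1.39536125e-05,  1.43657674e+00]), 'joint_velocities': array([ 0.00011694, -0.00050645,  0.00038752, -0.00244226, -0.00109676,
       -0.00061294]), 'tau': array([ 5.71772616e-04, -4.43266869e+01,  2.62748909e+01,  5.29123408e-04,
       -1.52910184e-04, -3.94331479e-06]), 'position': array([0.22870657, 0.50023601, 0.23130936]), 'eef_rot': array([6.68413091e-01, 3.06963032e+00, 7.20412679e-05]), 'contact_force': array([-0.11766674, -0.10040116,  0.21778848]), 'wrist_torque': array([ 0.04132583, -0.03574651, -0.01767549]), 'grasp_force': 0.0, 'finger_gap': 0.9989529028256059}
```

```bash
python3 - <<'E'
import cv2
a=cv2.imread("pics/top0.png")
cv2.imwrite("pics/top0c.png",cv2.resize(a[140:300,180:450],None,fx=2.96,fy=2.96,interpolation=cv2.INTER_CUBIC)[:600,:800])
E
```

```text
(no output)
```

View pics/top0c.png

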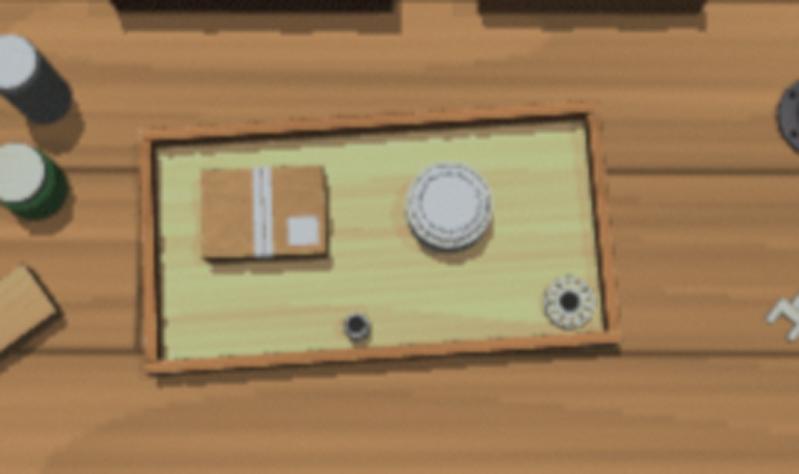

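View pics/scene0.png

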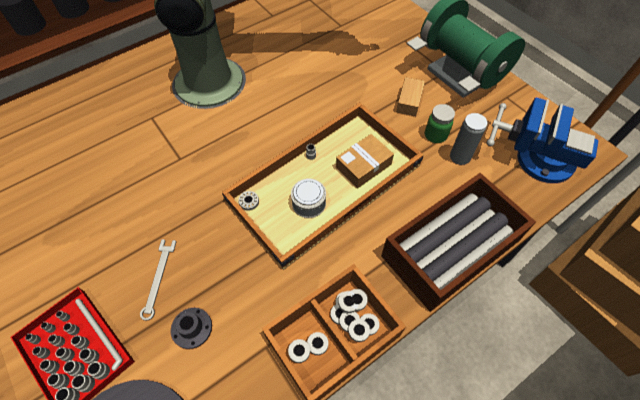

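The crop (scale 2.96, offset 180,140) shows the tray's rim corners at about (142,132), (594,104), (620,344) and (148,374). The carton's top corners are at (202,170), (324,167), (327,256) and (206,260). The tin is at (449,207), the socket at (357,327) and the bearing at (569,302). The scene view agrees with this. Next I'll fit the poses.

```bash
cat > h.py <<'E'
from cell import *
import cv2,numpy as np
from scipy.spatial.transform import Rotation as Ro
from scipy.optimize import least_squares
def ray(f,px,z):
    T=f["cam_to_world"]; d=T[:3,:3]@[(px[0]-f["cx"])/f["fx"],(px[1]-f["cy"])/f["fy"],1]
    return (T[:3,3]+d*(z-T[2,3])/d[2])[:2]
def proj(f,P):
    T=f["cam_to_world"]; p=(np.asarray(P)-T[:3,3])@T[:3,:3]
    return p[:,:2]/p[:,2:]*[f["fx"],f["fy"]]+[f["cx"],f["cy"]]
def rot2(a): return np.array([[np.cos(a),-np.sin(a)],[np.sin(a),np.cos(a)]])
def down(psi):
    c,s=np.cos(psi),np.sin(psi)
    return Ro.from_matrix(np.array([[c,s,0],[s,-c,0],[0,0,-1]])).as_rotvec()
def hullmask(f,parts):
    m=np.zeros((400,640),np.uint8)
    for P in parts:
        cv2.fillConvexPoly(m,cv2.convexHull(np.round(proj(f,P)*16).astype(np.int32)),1,shift=4)
    return m>0
def box(p,lx,ly,z0,z1):
    c=np.array([[sx*lx/2,sy*ly/2] for sx in(-1,1) for sy in(-1,1)])@rot2(p[2]).T+p[:2]
    return np.array([[*q,z] for q in c for z in(z0,z1)])
def sil(cam,n):
    r=silhouettes(cam,n); return r[0]["mask"] if r and r[0]["score"]>.3 else None
def fit(frames,masks,parts,p0,scale):
    from scipy.optimize import minimize
    k=lambda m:cv2.GaussianBlur(m.astype(np.float32),(0,0),1.5)
    B=[k(m) for m in masks]
    def cost(v):
        return sum(((k(hullmask(f,parts(np.array(v)*scale)))-b)**2).sum() for f,b in zip(frames,B))
    s=np.array(scale)
    n=len(p0); sim=np.vstack([np.array(p0)/s]+[np.array(p0)/s+e for e in np.eye(n)])
    r=minimize(cost,sim[0],method="Nelder-Mead",options=dict(initial_simplex=sim,xatol=.02,fatol=.01,maxiter=400))
    return r.x*s,r.fun
def cyl(p,r,z0,z1):
    t=np.linspace(0,2*np.pi,40,endpoint=False)
    return np.array([[p[0]+r*np.cos(a),p[1]+r*np.sin(a),z] for a in t for z in(z0,z1)])
TRAY=lambda p:[box(p,.249,.474,0,.052)]
CART=lambda p:[box(p,.09,.125,.01,.06)]
TIN=lambda p:[cyl(p,.044,.01,.06)]
E
python3 - <<'E'
from h import *
F={c:grab_frame(c) for c in("top","scene")}
f=F["top"]; o=lambda c:np.array(c)/2.96+[180,140]
tr=[ray(f,o(c),.052) for c in((142,132),(594,104),(620,344),(148,374))]
ca=[ray(f,o(c),.06) for c in((202,170),(324,167),(327,256),(206,260))]
def rect(q):
    q=np.array(q); m=q.mean(0); y=(q[0]-q[1]+q[3]-q[2]); a=np.arctan2(y[1],y[0])-np.pi/2
    return [*m,a], np.linalg.norm(q-np.roll(q,1,0),axis=1)
print("tray hand",rect(tr)); print("carton hand",rect(ca)); print("tin hand",ray(f,o((449,207)),.068))
for n,P,p0 in(("tray",TRAY,rect(tr)[0]),("carton",CART,rect(ca)[0]),("tin",TIN,list(ray(f,o((449,207)),.068)))):
    for cs in(("top",),("scene",),("top","scene")):
        M=[sil(c,n) for c in cs]
        if any(m is None for m in M): print(n,cs,"none"); continue
        print(n,cs,fit([F[c] for c in cs],M,P,p0,[.006,.006,.04][:len(p0)]),[m.sum() for m in M])
for n,z in(("socket",.01),("bearing",.01)):
    print(n,[ray(F[c],tip_of(c,n)[0]["centre"],z) for c in F])
E
```

```text
tray hand ([np.float64(0.5265985130718227), np.float64(0.06324477051341311), np.float64(0.06727215316491941)], array([0.24624917, 0.46457276, 0.24662509, 0.4690825 ]))
carton hand ([np.float64(0.5487953092068983), np.float64(0.17562716116854016), np.float64(0.033108050027799374)], array([0.09209259, 0.12354535, 0.0910239 , 0.12101262]))
tin hand [ 0.55420439 -0.00962763]
tray ('top',) (array([0.52883119, 0.06424154, 0.06369098]), np.float64(2030.6151123046875)) [np.int64(11104)]
tray ('scene',) (array([0.53172849, 0.06353804, 0.07148619]), np.float64(3140.60302734375)) [np.int64(12970)]
tray ('top', 'scene') (array([0.52993566, 0.06394795, 0.06628198]), np.float64(5192.41015625)) [np.int64(11104), np.int64(12970)]
carton ('top',) (array([0.55274883, 0.17752766, 0.05775766]), np.float64(11.81230354309082)) [np.int64(1379)]
carton ('scene',) (array([0.55279327, 0.17810047, 0.03693659]), np.float64(10.410228729248047)) [np.int64(1893)]
carton ('top', 'scene') (array([0.55242311, 0.17723557, 0.0655901 ]), np.float64(23.86048698425293)) [np.int64(1379), np.int64(1893)]
tin ('top',) (array([ 0.55874999, -0.00919953]), np.float64(6.964071273803711)) [np.int64(724)]
tin ('scene',) (array([ 0.56219061, -0.00921441]), np.float64(8.900388717651367)) [np.int64(1150)]
tin ('top', 'scene') (array([ 0.56033705, -0.00968604]), np.float64(20.820396423339844)) [np.int64(724), np.int64(1150)]
socket [array([0.43690458, 0.09573443]), array([0.44040268, 0.0858405 ])]
bearing [array([ 0.46820822, -0.1340112 ]), array([ 0.46459213, -0.13006129])]
```

```bash
cat >> h.py <<'E'
T0=np.array([.530,.064]); YAW=.066
W=lambda x,y:T0+rot2(YAW)@[x,y]        # tray local -> world
L=lambda p:rot2(YAW).T@(np.array(p)[:2]-T0)
def best(p,psi):
    c=[(ik(list(p),list(down(a))),a) for a in(psi,psi+np.pi,psi-np.pi)]
    c=[(abs(q[5]),a) for q,a in c if q is not None]; return min(c)[1]
def st(t=""):
    s=get_state(); print(t,"t",round(s["clock"],2),"local mm",np.round(1e3*L(s["position"]),1),"z",round(1e3*s["position"][2],1),"F",np.round(s["contact_force"],1))
E
python3 - <<'E'
from h import *
c=L([.5525,.178]); print("carton local",c,"tin",L([.560,-.0095]),"socket",L([.438,.091]))
x0=c[0]-.045-.011-.022; y0=c[1]+.003
p=[*W(x0,y0),.15]; a=best(p,YAW); r=list(down(a)); print(p,a)
movep(p,r); st("above")
move_l([*W(x0,y0),.020],.15,until_force=15); st("down")
hit=move_l([*W(.030,y0),.020],.06,until_force=18); st(f"push {hit}")
f=grab_frame("wrist"); cv2.imwrite("pics/w1.png",f["img"][:,:,::-1])
E
```

```text
carton local [0.02996955 0.11226788] tin [ 0.0250872  -0.07531854] socket [-0.09001899  0.03300881]
[np.float64(0.47447196605775643), np.float64(0.17584920500556586), 0.15] -3.0755926535897933
above t 3.23 local mm [-48.1 115.9] z 150.2 F [-1.3  0.2  0.1]
down t 4.25 local mm [-47.4 115.6] z 20.7 F [ 0.6 -0.8  0.1]
push True t 5.21 local mm [ 10.7 115.1] z 18.7 F [-0.4  0.4 -0.3]
```

View pics/w1.png

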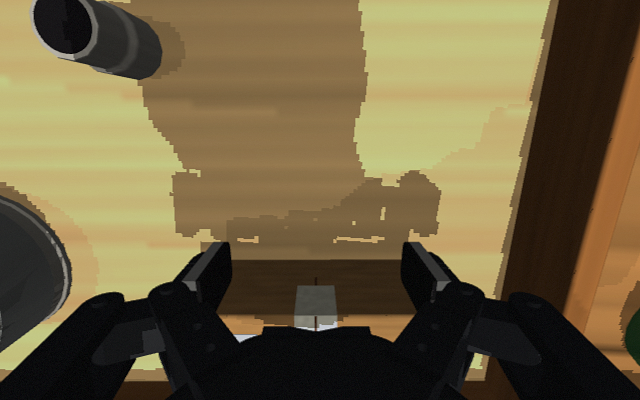

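The wrist view shows the carton's near face, around row 260 between columns 205 and 405, flat across both fingers. The socket at (95,30) is untouched. Next is one gentle firm-up against the far wall, then the push left.

```bash
python3 - <<'E'
from h import *
y0=.1153
hit=move_l([*W(.030,y0),.020],.03,until_force=15); st(f"push2 {hit}")
move_l([*W(-.02,y0),.020],.2); move_l([*W(-.02,y0),.12],.25); grab(20)
p=[*W(.067,.018),.12]; a=best(p,YAW+np.pi/2); movep(p,list(down(a)))
f=grab_frame("top"); m=sil("top","carton"); print("carton local",*(lambda v:(1e3*L(v[:2]),v[2]-YAW))(fit([f],[m],CART,[*W(.067,.112),YAW],[.006,.006,.04])[0]))
move_l([*W(.067,.018),.025],.15,until_force=15); st("down")
hit=move_l([*W(.067,.170),.025],.06,until_force=15); st(f"push {hit}")
hit=move_l([*W(.067,.170),.025],.03,until_force=15); st(f"push {hit}")
f=grab_frame("top"); cv2.imwrite("pics/t2.png",cv2.resize(f["img"][140:300,180:450,::-1],None,fx=2.96,fy=2.96,interpolation=cv2.INTER_CUBIC))
E
```

```text
push2 True t 5.62 local mm [ 10.5 115. ] z 17.9 F [ 0.   0.  -0.4]
carton local [ 67.94349273 122.87423473] -0.00939299529486809
down t 9.38 local mm [67.6 18.1] z 25.7 F [0.1 0.5 0.7]
push True t 10.73 local mm [66.6 90.8] z 24.8 F [ 0.5 -1.4  1.7]
push True t 11.43 local mm [65.5 90.4] z 23.8 F [-0.1 -1.   0.8]
```

View pics/t2.png

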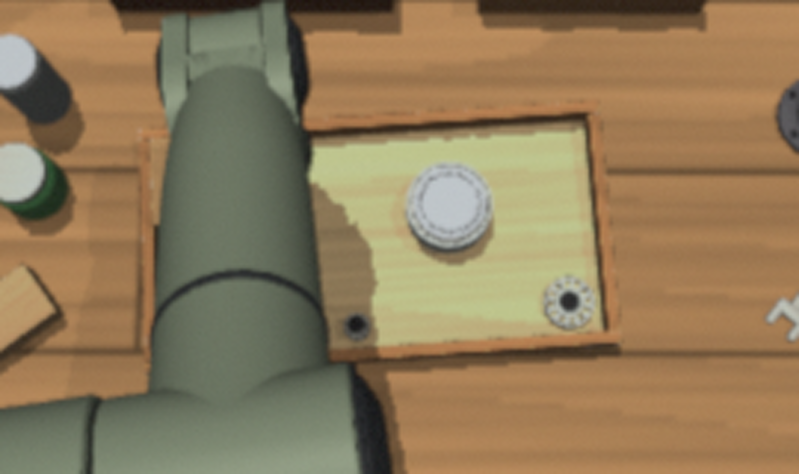

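The arm hides the carton in this view. The tin, socket and bearing haven't moved. I'll go to the near side of the tin and check the carton from there.

```bash
python3 - <<'E'
from h import *
move_l([*W(.066,.07),.025],.2); move_l([*W(.066,.07),.12],.25)
p=[*W(-.045,-.075),.12]; a=best(p,YAW); movep(p,list(down(a)))
f=grab_frame("top"); v=fit([f],[sil("top","carton")],CART,[*W(.067,.162),YAW],[.006,.006,.04])[0]
v2=fit([f],[sil("top","tin")],TIN,W(.025,-.075),[.006,.006])[0]
print("carton",1e3*L(v),v[2]-YAW,"tin",1e3*L(v2)); st()
cv2.imwrite("pics/t3.png",cv2.resize(f["img"][165:265,220:355,::-1],None,fx=5.9,fy=5.9,interpolation=cv2.INTER_CUBIC))
E
```

```text
carton [ 66.14820992 162.0106063 ] -0.03203092676672913 tin [ 29.37498322 -83.79205646]
 t 14.05 local mm [-44.9 -74.8] z 119.9 F [-0.1  0.2 -0.4]
```

View pics/t3.png

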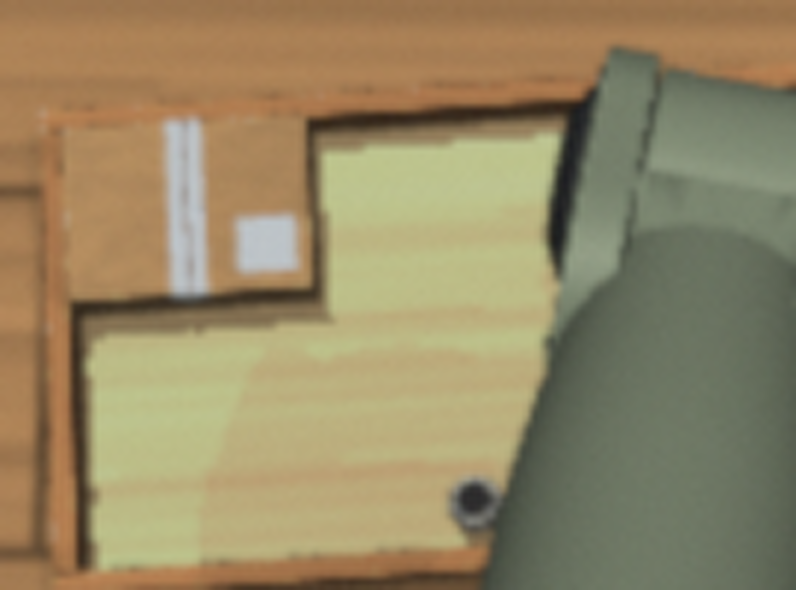

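The carton sits in the corner, flush with the far and left walls (its edges are parallel to the rims, columns 65–315). Now I'll push the tin to the far wall.

```bash
python3 - <<'E'
from h import *
move_l([*W(-.045,-.0753),.025],.2,until_force=15)
hit=move_l([*W(.075,-.0753),.025],.05,until_force=15); st(f"push {hit}")
hit=move_l([*W(.075,-.0753),.025],.03,until_force=12); st(f"push {hit}")
move_l([*W(.0,-.0753),.025],.2); move_l([*W(.0,-.0753),.12],.25)
p=[*W(.055,-.185),.12]; a=best(p,YAW+np.pi/2); movep(p,list(down(a)))
f=grab_frame("top"); v=fit([f],[sil("top","carton")],CART,[*W(.067,.162),YAW],[.006,.006,.04])[0]
v2=fit([f],[sil("top","tin")],TIN,W(.068,-.075),[.006,.006])[0]
print("carton",1e3*L(v),v[2]-YAW,"tin",1e3*L(v2)); st()
cv2.imwrite("pics/t4.png",cv2.resize(f["img"][150:275,220:400,::-1],None,fx=4.4,fy=4.4,interpolation=cv2.INTER_CUBIC))
E
```

```text
push True t 15.97 local mm [ 13.6 -75.1] z 24.0 F [-0.1  0.5  0.3]
push True t 16.56 local mm [ 13.4 -74.8] z 22.9 F [-0.6  0.4 -0.5]
carton [ 65.39136347 163.36568525] 0.019123987268518536 tin [ 69.90832652 -75.14848022]
 t 18.77 local mm [  54.8 -184.5] z 119.8 F [-0.4  0.6 -0.6]
```

View pics/t4.png

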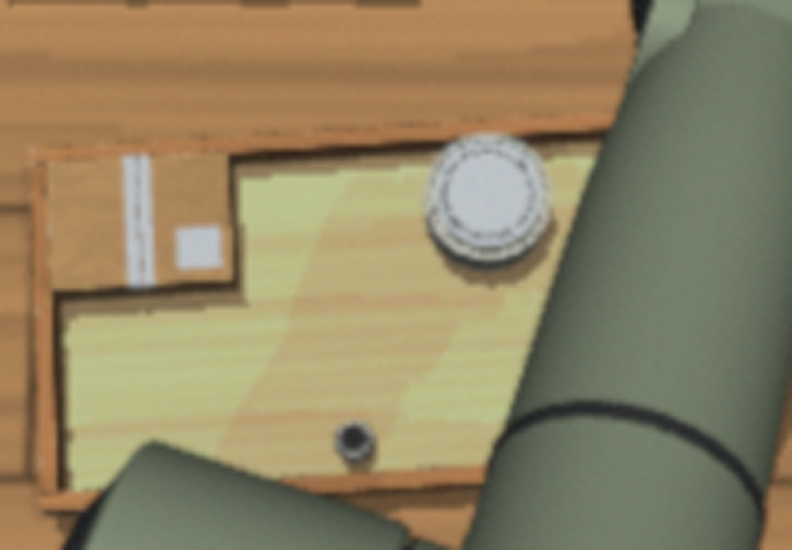

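The tin now touches the far wall (centre about (488,197)). The carton is still home. Now I'll push it left with the finger face angled slightly towards the far wall.

```bash
python3 - <<'E'
from h import *
p=[*W(.052,-.145),.12]; a=best(p,YAW+np.pi/2-.3); movep(p,list(down(a)))
move_l([*W(.052,-.145),.025],.2,until_force=15)
for v,F in((.06,18),(.03,15)):
    hit=move_l([*W(.052,.02),.025],v,until_force=F); st(f"push {hit}")
move_l([*W(.03,-.06),.025],.2); move_l([*W(.03,-.06),.12],.25)
p=[*W(-.03,-.17),.15]; movep(p,list(down(a)))
F=[grab_frame(c) for c in("top","scene")]
for n,P,p0 in(("carton",CART,[*W(.067,.162),YAW]),("tin",TIN,W(.068,.055))):
    M=[sil("top",n),sil("scene",n)]
    for i in(0,1):
        v=fit(F[i:i+1],M[i:i+1],P,p0,[.006,.006,.04][:len(p0)])[0]; print(n,i,1e3*L(v),v[2:]-YAW)
st()
a=cv2.resize(F[0]["img"][150:260,220:355],None,fx=4.1,fy=4.1,interpolation=cv2.INTER_CUBIC)[:,:400]; b=cv2.resize(F[1]["img"][110:240,270:440],None,fx=2.35,fy=2.35,interpolation=cv2.INTER_CUBIC)[:,:400]
h=min(len(a),len(b)); cv2.imwrite("pics/t5.png",np.hstack([a[:h],b[:h]])[:,:800,::-1])
E
```

```text
push True t 22.1 local mm [49.7  6. ] z 24.8 F [-0.6 -0.7 -0.1]
push True t 22.38 local mm [49.3  5.9] z 24.5 F [ 1.1 -2.3  1.6]
carton 0 [ 74.00652099 161.53999015] [-0.00697531]
carton 1 [ 58.92622605 172.71192143] [0.06313838]
tin 0 [67.5154732 55.9386776] []
tin 1 [67.01600756 55.61602319] []
 t 24.29 local mm [ -29.8 -169. ] z 149.5 F [-0.4  0.1  0. ]
```

View pics/t5.png

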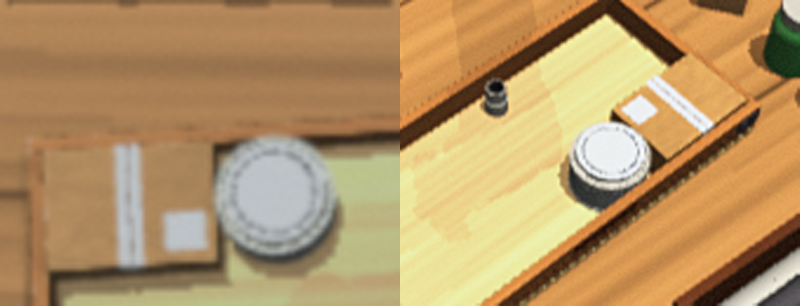

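Both views show the tin touching the carton and the far wall, with its lid still proud. I'll nudge both gently once more to confirm contact, then press the lid.

```bash
python3 - <<'E'
from h import *
p=[*W(-.02,.155),.12]; a=best(p,YAW); r=list(down(a)); movep(p,r)
for y in(.155,.056):
    move_l([*W(-.02,y),.12],.25); move_l([*W(-.02,y),.025],.2,until_force=15)
    hit=move_l([*W(.035,y),.025],.05,until_force=15); st(f"nudge {y} {hit}")
    move_l([*W(-.02,y),.025],.2); move_l([*W(-.02,y),.12],.25)
p=[*W(.052,-.02),.12]; b=best(p,YAW+np.pi/2-.3); movep(p,list(down(b)))
move_l([*W(.052,-.02),.025],.2,until_force=15)
hit=move_l([*W(.052,.02),.025],.04,until_force=15); st(f"tin y {hit}")
move_l([*W(.045,-.03),.025],.2); move_l([*W(.045,-.03),.12],.25)
move_l([*W(.068,.056),.12],.25)
move_l([*W(.068,.056),.08],.15,until_force=10); st("above lid")
hit=move_l([*W(.068,.056),.05],.03,until_force=35); st(f"press {hit}")
hit=move_l([*W(.068,.056),.05],.03,until_force=35); st(f"press {hit}")
E
```

```text
nudge 0.155 True t 27.11 local mm [ 10.7 154.8] z 24.3 F [0.4 0.9 0.5]
nudge 0.056 True t 29.84 local mm [13.  55.9] z 24.2 F [-0.7  0.  -0. ]
tin y True t 33.28 local mm [51.6  5.5] z 25.0 F [-0.6 -2.5  1. ]
above lid t 35.07 local mm [67.1 55.1] z 79.4 F [-0.3 -0.   0.1]
press True t 35.74 local mm [68.5 56. ] z 63.0 F [-1.6 -0.2  7.8]
press True t 35.99 local mm [68.5 56.1] z 63.0 F [-1.9  0.1  7.5]
```

The press stopped at z = 63.0 mm, which is exactly the home height. I'll withdraw and check.

```bash
python3 - <<'E'
from h import *
move_l([*W(.068,.056),.15],.2); p=get_state(); 
move_l([*W(-.03,-.17),.15],.25); st()
F=[grab_frame(c) for c in("top","scene")]
for i,c in enumerate(("top","scene")):
    print(1e3*L(fit(F[i:i+1],[sil(c,"tin")],TIN,W(.068,.055),[.006,.006])[0]))
a=cv2.resize(F[0]["img"][150:260,220:355],None,fx=4.1,fy=4.1,interpolation=cv2.INTER_CUBIC)[:,:400]; b=cv2.resize(F[1]["img"][110:240,270:440],None,fx=2.35,fy=2.35,interpolation=cv2.INTER_CUBIC)[:,:400]
h=min(len(a),len(b)); cv2.imwrite("pics/t6.png",np.hstack([a[:h],b[:h]])[:,:800,::-1])
E
```

```text
t 37.72 local mm [ -30.  -169.3] z 149.7 F [ 0.3  1.4 -0.2]
[68.36937825 55.15798954]
[66.54253504 56.06534221]
```

View pics/t6.png

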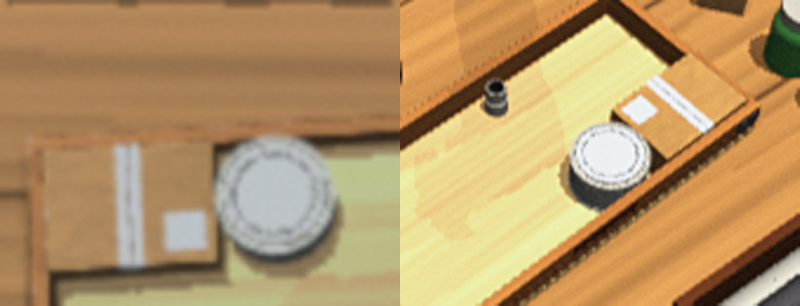

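The carton fills the corner, the tin (275,195 on the left) touches it and the far wall, and the lid is down. The robot is clear of everything, so I'm handing in.

```bash
python3 -c "
from cell import *
print(sign_off())"
```

```text
the job is handed in; nothing more can be done
None
```

I handed the job in at about 38 s of the 56 s allowed: the final pictures and push contacts show the carton home in the far left corner and the tin against the far wall and the carton, the lid press stopped at its home height, and no bystander was seen to move; the judge's verdict was not shown.

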